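Hold the optical cell in the light path

TASK

Lift the loose green see-through dust cover off the optical cell by its tab and set it down, without dropping it, standing upright on the flat square rubber pad. Then pick the cell out of its nest by its two frosted faces only (never touch the clear faces) and hold it upright in the light path, centred midway between the lamp and the receiver with its clear faces square to their lenses. Do not bump the lamp and receiver rig, leave everything else where it is, and finish while still holding the cell there: do not put it down or let go.

Things in the scene. Friction and masses are not known exactly. Their poses are not given: they have to be found in the camera images.
- cover: (all sizes in mm) Loose dust cover, translucent green box open below, 74 (x) x 64 (y) x 75 high, walls 3, about 0.12 kg, with an upright grey grip tab on top: 40 long (x) x 14 thick (y), from 75 to 113 above the rim. Origin: centre of its open lower rim; z up. At the start it stands over the cell on the nest's base plate, 12 above the table, in line with the nest.
- cover_tab (a point): (mm) Point on the cover's grip tab, 99 above the cover's lower rim (24 above its roof, 14 below the tab's top); the cover's axes: the tab is 14 thick along y, so pinch along y.
- cell_center (a point): (mm) Centre (half-way up) of the optical cell: upright, open-topped, 40 (x) x 30 (y) x 60 high, about 0.08 kg. Clear faces at x = +-20; frosted milky-white faces at y = +-15: grip along y, 30 wide. A half turn about z gives the same cell. At the start it stands under the cover in the nest's socket, x along the nest's x, its centre 48 above the table.
- cell: (mm) The optical cell (see cell_center); light goes through it along x. Origin: centre of its underside.
- windows: (mm) The cell's two clear glass faces, 24 wide, at x = +-20 of the cell; origin and axes as cell.
- cheeks: (mm) The cell's two flat frosted faces, 33 wide and the full 60 high, at y = +-15 of the cell; corners are stepped in, so a grip on them does not touch the clear faces. Origin and axes as cell.
- nest: (mm) Fixed black nest: base plate 104 x 94 x 12 high, raised block 60 x 50 up to 30 above the table, round which the cover fits loosely (4 to 5 clear); in the block a socket 43 x 33, floor 18 above the table, 12 deep, where the cell stands loosely and lifts straight out. Origin: centre of its underside on the table.
- pad: (mm) Fixed flat square rubber pad, 150 x 150 x 3 thick, on the table; the cover's place. Origin: centre of its underside. It lies to the other side of the robot from the nest.
- beam (a point): (mm) Centre of the light path, 120 above the table, midway between lamp and receiver; x is the beam axis, z up. The two lens faces are at x = +-55 (gap 110).
- rig: (mm) Fixed lamp and receiver rig: rail 210 (x) x 60 x 12 high with two posts carrying black round heads, 44 in diameter and 45 long, axis along x at 120 above the table (heads from x = 55 to 100 either side, tops at 142, a small grey box on one up to 149). Origin: centre of the rail's underside.
- cradle: (mm) Bystander: black moulded ribbed cradle, 130 x 120 x 50 high, origin under its centre.
- tracker: (mm) Bystander: grey sensor enclosure 120 x 80 x 36 high with a stub antenna up to 127, origin under its centre.
- driver: (mm) Bystander: screwdriver about 160 long lying on the mat in front of the rig.
- gauge: (mm) Bystander: small aluminium block 45 x 28 x 18 high, origin under its centre.
- collar: (mm) Bystander: steel ring 42 in diameter, 14 high, origin under its centre.
- jar: (mm) Bystander: clear jar with white lid, 50 in diameter, 60 high, beyond the rig.
- spanner: (mm) Bystander: spanner about 140 long, beyond the rig.

How it is judged:
By the outcome, as a careful person would: the job done as asked, in the order asked, and still so for the second after the job is handed in, while the arm keeps its last pose, push and grip.
It also fails if it takes over 61 s, if anything falls off the work surface, if the arm or the gripper's body presses on something with over 40 N, if the wrist force passes 120 N, or if a joint passes its speed limit or range.

ROBOT

A 6-joint arm with a two-finger parallel gripper is mounted at the origin on the work surface. World frame = base frame: x ahead of the robot, y to its left, z up, the work surface at z = 0. Lengths are in m, angles in degrees, forces in N, time in s.
With the tool pointing down it reaches from about 0.325 to 0.775 m from the base axis. Payload 5.5 kg.
Tool frame: the origin (TCP) lies on the centre line of the jaws, within the pads' length; the fingertips stand 8 mm ahead of it and the grasp point (between the pads) lies 11 mm behind it; z points along the fingers, y is the direction in which the jaws open and shut (so a half turn about z gives the same grasp; the last joint's range is limited). The gripper opens to 85 mm and grips with 20 to 120 N. Pads are 22 mm wide; open, the fingers measure 114 mm over their backs; the gripper's body (76 mm by 85 mm) begins 54 mm behind the grasp point. The pads swing forward as they close: fully open they stand 13 mm farther back than shut.
Start: joints at [-70.399, 5.22, 70.514, -0, 104.267, -3.249], TCP at [0.233, -0.553, 0.239] pointing down, gripper open.
Joint ranges: [-164.24, 164.24], [-49.07, 125.15], [9.68, 141.18], [-86.29, 266.29], [3.28, 154.24], [-151.56, 151.56]. Speed limits (degrees/s): [147.25, 147.25, 172.46, 180, 180, 180].

INTERFACE

Orientations are given as a 3x3 rotation matrix whose columns are the frame's x, y, z axes.
In Python, from plant import bot, cams gives the robot as it stands. The module is installed in compiled form; this text tells all that it offers.
- The arm moves only by the tool play_rows, never from a script. Its argument "rows" is one flat list of numbers, 7 for each row, row after row: the turn, a rotation vector about the tool's x, y, z in units of pi rad (1.0 is pi rad), then the shift along the tool's x, y, z in units of 0.5 m (1.0 is 0.5 m), then the opening, from 0 (shut) to 1 (fully open). A call has exactly 8 rows; each row is the pose to reach, as a shift and turn from the pose commanded when the call began, along the tool's axes at that moment, turning the shorter way round; what a row does not reach only later rows make up. A row lasts 1/8 s, in which the tool goes at most 62.5 mm and 10.7 degrees, less where a joint would pass 70% of its speed; a pose out of reach is approached as far as the arm can. A call with a number of a shift or a turn outside -1 to 1 is refused whole. A call with a gripper value outside its range is refused whole. The fingers move at their own pace and stop on an object; the grip force is fixed at half the most. Time passes only in rows, so rows that repeat a pose let the fingers close, or fill a call up. It gives the time, the measured TCP pose, the force and the opening at its end, in the units of the state.
- bot.read_state(): the state, without advancing time (a new reading comes with each control period).
- cams.get_image(name): name is "side" or "top" or "wrist"; returns a dict with "img" (420x560x3 uint8, red, green, blue), "z_map" (420x560 float32, m along the optical axis (not along the pixel's ray), 0 where there is no reading), "mtx" (3x3 intrinsics, pixels), "xyz" and "orientation" of the camera in the world. Camera axes: x right, y down, z forward; pixel columns grow to the right and rows downward; lengths in m; the calibration is good to about 2 mm. A picture is of the moment at which its call begins.
- bot.finish_job(): hands the job in, once; it reports no verdict.
The state is a dict: "time": time; "qpos": joint angles; "joint_vel": joint speeds; "tau": joint torques, N m; "eef_pos": TCP position; "ee_rot": TCP orientation; "ft_force": force on the tool from outside, world axes, zero at the start; "wrist_torque": the same for the moment, N m; "gripper_width": finger opening in m.
Only numpy, scipy, OpenCV 4.12 (cv2) and the standard library are available. Lean on these libraries where they do the work, as an engineer would, in place of code of your own. Each camera call takes 0.05 s, during which the arm holds its last target.

## Working session

There is one attempt and no reset: what is moved stays moved. The work goes in short steps, Python scripts to look and compute and a tool call to move; the robot and the scene stay as the last step left them, time stands still between calls to the robot, and variables do not carry over. Pictures are saved under pics/ and viewed, and the job is handed in when it is done.

Besides the shell and the picture viewer there is one more tool, called after ">>>" as name(argument=value, ...) on one line, values as JSON. play_rows: Moves the arm, as the interface text tells. Its arguments: {"type":"object","properties":{"rows":{"type":"array","items":{"type":"number"}}},"required":["rows"]}

```bash
mkdir -p pics; cat > h.py <<'E'
import numpy as np, cv2
from plant import bot, cams
def snap(n,fn):
    d=cams.get_image(n); cv2.imwrite('pics/'+fn+'.png',cv2.cvtColor(d['img'],cv2.COLOR_RGB2BGR)); np.savez(''+fn+'.npz',**d); return d
def load(fn): return dict(np.load(''+fn+'.npz'))
def ray(d,u,v):
    r=np.linalg.inv(d['mtx'])@np.array([u,v,1.0]); return d['xyz'],d['orientation']@r
def plane(d,u,v,z):
    o,r=ray(d,u,v); return o+r*(z-o[2])/r[2]
def proj(d,p):
    c=d['orientation'].T@(np.array(p)-d['xyz']); q=d['mtx']@c; return q[:2]/q[2]
def cloud(d):
    h,w=d['z_map'].shape; v,u=np.mgrid[:h,:w]
    r=np.stack([u,v,np.ones_like(u)],-1)@np.linalg.inv(d['mtx']).T
    return d['xyz']+(r*d['z_map'][...,None])@d['orientation'].T
E
python3 - <<'E'
from h import *
for n in('top','side','wrist'):
    d=snap(n,n+'0'); print(n,d['xyz'].round(3),d['orientation'].round(3).tolist(),d['mtx'].round(1).tolist())
s=bot.read_state()
for k in s: print(k,np.round(s[k],4).tolist())
E
```

```text
top [ 0.51  -0.019  1.12 ] [[0.019, -0.997, 0.08], [-1.0, -0.018, 0.013], [-0.012, -0.08, -0.997]] [[389.3, 0.0, 276.0], [0.0, 389.3, 215.0], [0.0, 0.0, 1.0]]
side [0.465 0.725 0.597] [[-0.99, -0.059, 0.13], [-0.141, 0.555, -0.82], [-0.024, -0.83, -0.557]] [[437.7, 0.0, 273.3], [0.0, 437.7, 211.4], [0.0, 0.0, 1.0]]
wrist [ 0.295 -0.528  0.373] [[0.389, -0.888, -0.244], [-0.921, -0.376, -0.102], [-0.001, 0.264, -0.965]] [[366.4, 0.0, 276.1], [0.0, 366.4, 208.5], [0.0, 0.0, 1.0]]
time 0.15
qpos [-70.4008, 5.2554, 70.5646, -0.0008, 104.2668, -3.2493]
joint_vel [0.0125, -0.1559, -0.2026, 0.1186, 0.128, 0.0012]
tau [0.0001, -45.9371, -41.8527, -0.0002, 0.0096, 0.0]
eef_pos [0.2329, -0.5527, 0.2384]
ee_rot [[0.9215, 0.3883, -0.0005], [0.3883, -0.9215, 0.0014], [0.0001, -0.0015, -1.0]]
ft_force [-0.1672, -0.4965, -0.6061]
wrist_torque [-0.0196, -0.0294, -0.0196]
gripper_width 0.0853
```

View pics/top0.png

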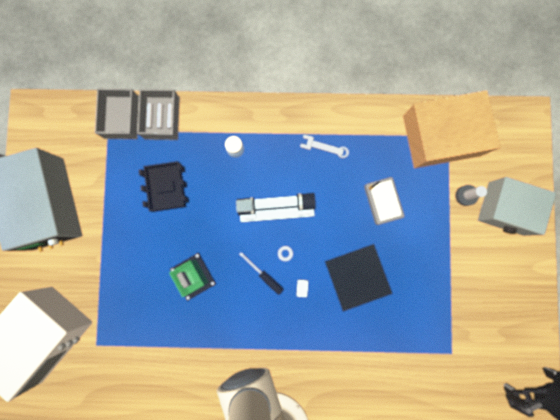

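View pics/side0.png

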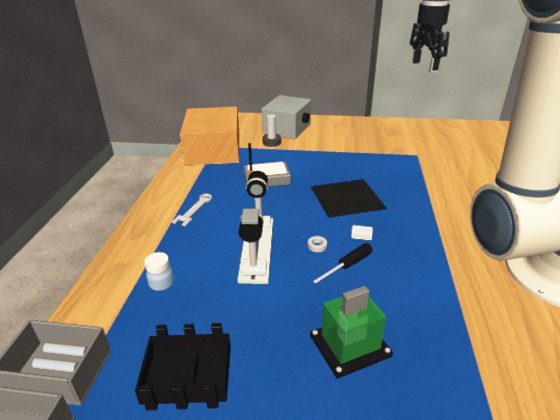

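View pics/wrist0.png

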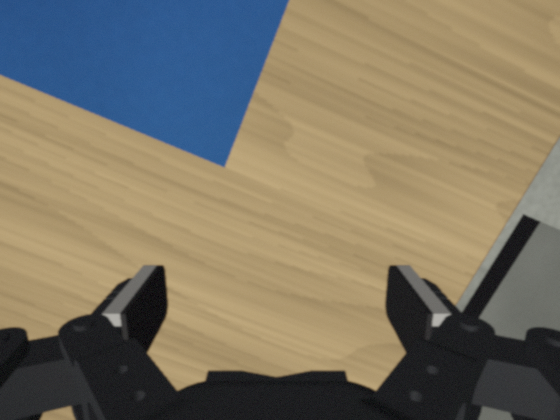

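The top view shows the nest and green cover at about (190,276), the pad at (358,277) and the rig at (275,207). The collar, gauge and driver lie between the nest and the pad. The side view shows the tab at (355,300). I'll measure these.

```bash
python3 - <<'E'
from h import *
t=load('top0'); s=load('side0')
for d,n in((t,'top'),(s,'side')):
    P=cloud(d); I=d['img'].astype(int); R,G,B=I[...,0],I[...,1],I[...,2]
    ok=d['z_map']>0
    def rep(name,m,planez=None):
        q=P[m&ok]
        if len(q)<5: print(n,name,'few');return
        print(n,name,len(q),'mean',q.mean(0).round(4),'med',np.median(q,0).round(4))
        r=cv2.minAreaRect((q[:,:2]*1000).astype(np.float32)); print('   rect',np.round(r[0],1),np.round(r[1],1),round(r[2],1))
    roi=(P[...,0]>.2)&(P[...,0]<.5)&(P[...,1]>.1)&(P[...,1]<.36)
    rep('coverTop',roi&(G>R+30)&(G>B+30)&(P[...,2]>.08)&(P[...,2]<.1))
    rep('tabtop',roi&(P[...,2]>.115)&(P[...,2]<.14))
    dark=(I.max(-1)<70)
    rep('plate',roi&dark&(P[...,2]<.02)&(P[...,2]>.005))
    roip=(P[...,0]>.2)&(P[...,0]<.55)&(P[...,1]<-.08)&(P[...,1]>-.4)
    rep('pad',roip&dark&(P[...,2]<.012))
    roir=(P[...,0]>.42)&(P[...,0]<.65)&(P[...,1]<.2)&(P[...,1]>-.2)
    rep('rail',roir&(I.min(-1)>150)&(P[...,2]<.03)&(P[...,2]>.006))
    rep('heads',roir&(P[...,2]>.1)&(P[...,2]<.16))
c=cv2.imread('pics/top0.png'); s2=cv2.imread('pics/side0.png')
a=cv2.resize(c[240:310,150:230],None,fx=5,fy=5,interpolation=cv2.INTER_CUBIC); b=cv2.resize(s2[280:380,300:400],(350,350),interpolation=cv2.INTER_CUBIC)
cv2.imwrite('pics/crop0.png',np.hstack([a,b]))
a=cv2.resize(c[185:235,225:325],None,fx=5,fy=5,interpolation=cv2.INTER_CUBIC); b=cv2.resize(s2[140:290,220:300],(200,375),interpolation=cv2.INTER_CUBIC)[:250]
b=cv2.resize(s2[160:285,220:300],(160,250),interpolation=cv2.INTER_CUBIC)
cv2.imwrite('pics/crop1.png',np.hstack([a,b]))
E
```

```text
top coverTop 549 mean [0.4225 0.2256 0.0877] med [0.4225 0.2227 0.0875]
   rect [422.2 227.8] [74.  64.2] 30.5
top tabtop 99 mean [0.4227 0.2271 0.1241] med [0.4226 0.2275 0.1247]
   rect [422.4 227.3] [39.2 15.1] 30.6
top plate 17 mean [0.4177 0.2033 0.0138] med [0.4223 0.2053 0.0142]
   rect [418.8 204.1] [ 45.6 100.5] 89.3
top pad 1512 mean [ 0.4201 -0.2466  0.0036] med [ 0.418  -0.2478  0.0036]
   rect [ 427.3 -240.2] [139.9 139.7] 20.7
top rail 1138 mean [ 0.5971 -0.004   0.0142] med [ 0.6076 -0.0067  0.0134]
   rect [556.   14.7] [182.2 233. ] 62.7
top heads 626 mean [ 0.6181 -0.005   0.1404] med [0.6178 0.0481 0.1412]
   rect [620.   -5.4] [ 43.5 199.7] 5.5
side coverTop 1139 mean [0.421  0.2443 0.086 ] med [0.4218 0.2448 0.0864]
   rect [419.9 232.2] [75.9 65.2] 31.2
side tabtop 270 mean [0.4207 0.2349 0.1225] med [0.4205 0.235  0.1238]
   rect [420.6 232.5] [39.7 15.4] 29.5
side plate 1054 mean [0.4242 0.2606 0.0109] med [0.427  0.262  0.0113]
   rect [420.4 233.1] [103.3  93.9] 30.8
side pad 1815 mean [ 0.4268 -0.2325  0.0023] med [ 0.4264 -0.2308  0.0023]
   rect [ 426.8 -236.3] [150.1 151.9] 20.3
side rail 1453 mean [0.5852 0.0301 0.0153] med [0.6019 0.038  0.0126]
   rect [542.9  -4.8] [213.3 213.9] 2.4
side heads 1176 mean [0.6142 0.0262 0.1299] med [0.6139 0.0733 0.1313]
   rect [618.4  -0.7] [ 44.4 201.2] 5.5
```

View pics/crop0.png

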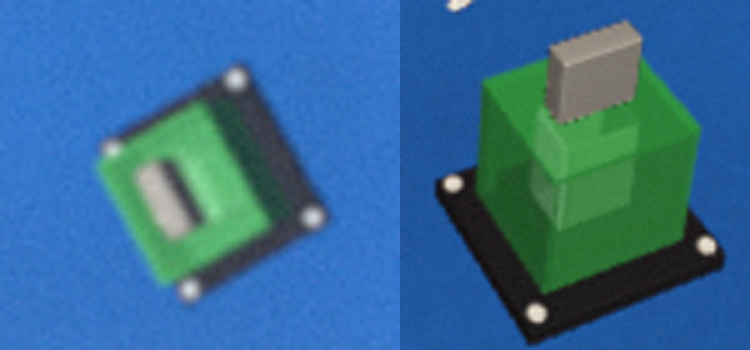

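View pics/crop1.png

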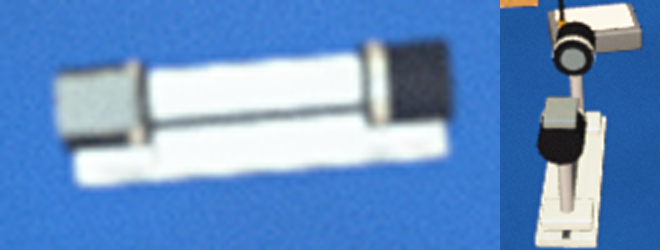

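Both views agree on the sizes and angles: nest yaw about 30.5°, pad about 20.5°, beam axis about 95.5°. They differ by about 5 mm in y, so I'll start from the mean and refine with the wrist camera. Next I'll work out the first move.

```bash
cat >> h.py <<'E'
from scipy.spatial.transform import Rotation as Ro
def go(targets, ref=None):
    """targets: list of (x,y,z,yaw_deg); prints tool-axis units"""
    s=bot.read_state(); p0=np.array(s['eef_pos']); R0=np.array(s['ee_rot'])
    if ref: p0=np.array(ref[:3]); R0=Rd(ref[3])
    for x,y,z,w in targets:
        rv=Ro.from_matrix(R0.T@Rd(w)).as_rotvec()/np.pi; sh=R0.T@(np.array([x,y,z])-p0)/.5
        print((x,y,z,w),'->',rv.round(3).tolist(),sh.round(4).tolist())
def Rd(w):
    a=np.radians(w); return np.array([[np.cos(a),np.sin(a),0],[np.sin(a),-np.cos(a),0],[0,0,-1]])
def yaw():
    R=np.array(bot.read_state()['ee_rot']); return np.degrees(np.arctan2(R[1,0],R[0,0]))
E
python3 - <<'E'
from h import *
go([(.40,-.25,.25,25),(.421,.0,.25,30.6),(.4,.22,.26,30.6)])
E
```

```text
(0.4, -0.25, 0.25, 25) -> [-0.0, -0.0, -0.012] [0.5431, -0.4283, -0.0225]
(0.421, 0.0, 0.25, 30.6) -> [-0.0, -0.0, -0.043] [0.7759, -0.8727, -0.0218]
(0.4, 0.22, 0.26, 30.6) -> [-0.0, -0.0, -0.043] [0.9081, -1.2945, -0.0412]
```

>>> play_rows(rows=[0,0,-0.012,0.543,-0.428,-0.022,1,0,0,-0.012,0.543,-0.428,-0.022,1,0,0,-0.012,0.543,-0.428,-0.022,1,0,0,-0.012,0.543,-0.428,-0.022,1,0,0,-0.012,0.543,-0.428,-0.022,1,0,0,-0.012,0.543,-0.428,-0.022,1,0,0,-0.043,0.776,-0.873,-0.022,1,0,0,-0.043,0.776,-0.873,-0.022,1])

```text
time: 1.15
eef_pos: [0.4104, -0.124, 0.2498]
ee_rot: [[0.861, 0.509, -0.0], [0.509, -0.861, 0.0], [-0.0, -0.001, -1.0]]
ft_force: [0.2, -0.1, -0.2]
gripper_width: 0.0853
```

```bash
python3 - <<'E'
from h import *
s=bot.read_state(); print(s['time'],s['eef_pos'],yaw(),s['qpos'])
go([(.38,.2,.26,30.6)])
E
```

```text
1.15 [ 0.41039105 -0.124012    0.24983507] 30.61291084705402 [-2.13705092e+01 -2.10711127e+01  9.33548501e+01  1.08680092e-02
  1.07746750e+02  3.80198927e+01]
(0.38, 0.2, 0.26, 30.6) -> [-0.0, 0.0, 0.0] [0.2777, -0.5887, -0.0201]
```

>>> play_rows(rows=[0,0,0,0.278,-0.589,-0.02,1,0,0,0,0.278,-0.589,-0.02,1,0,0,0,0.278,-0.589,-0.02,1,0,0,0,0.278,-0.589,-0.02,1,0,0,0,0.278,-0.589,-0.02,1,0,0,0,0.278,-0.589,-0.02,1,0,0,0,0.278,-0.589,-0.02,1,0,0,0,0.278,-0.589,-0.02,1])

```text
time: 2.15
eef_pos: [0.3807, 0.1972, 0.2602]
ee_rot: [[0.862, 0.507, -0.0], [0.507, -0.862, -0.001], [-0.0, 0.001, -1.0]]
ft_force: [0.3, -1.0, -0.2]
gripper_width: 0.0855
```

```bash
python3 - <<'E'
from h import *
d=snap('wrist','w1')
s=bot.read_state(); print(s['time'],s['eef_pos'],yaw(),s['joint_vel'].round(2))
P=cloud(d); I=d['img'].astype(int); R,G,B=I[...,0],I[...,1],I[...,2]
ok=d['z_map']>0
def rep(name,m):
    q=P[m&ok]
    if len(q)<5: print(name,'few');return
    r=cv2.minAreaRect((q[:,:2]*1000).astype(np.float32)); print(name,len(q),np.median(q,0).round(4),np.round(r[0],1),np.round(r[1],1),round(r[2],1))
roi=(P[...,0]>.3)&(P[...,0]<.54)&(P[...,1]>.12)&(P[...,1]<.34)
grn=(G>R+30)&(G>B+30)
rep('roof',roi&grn&(P[...,2]>.08)&(P[...,2]<.095))
rep('tab',roi&~grn&(P[...,2]>.117)&(P[...,2]<.132))
rep('plate',roi&(I.max(-1)<80)&(P[...,2]>.006)&(P[...,2]<.018))
print('tab z',np.median(P[...,2][roi&~grn&(P[...,2]>.117)&(P[...,2]<.132)]))
E
```

```text
2.2 [0.38073726 0.19708801 0.2602692 ] 30.449291995521126 [-0.32 -0.19 -0.1   0.21 -0.14  0.31]
roof 6061 [0.4234 0.2298 0.0867] [420.6 229. ] [74.1 64. ] 31.2
tab 1062 [0.4212 0.2292 0.1245] [420.3 229.2] [39.3 13.7] 30.4
plate 1070 [0.4529 0.2314 0.0118] [425.  231.8] [90.7 90.5] 31.0
tab z 0.12451204867526697
```

View pics/w1.png

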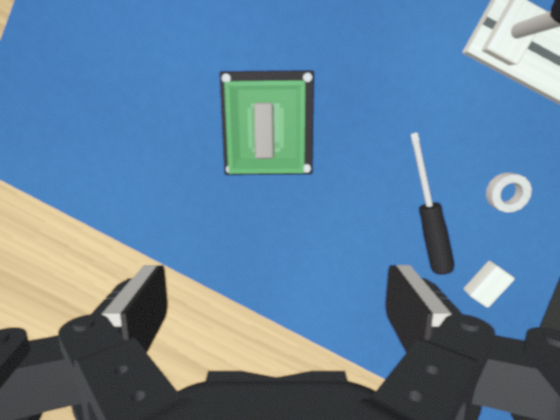

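The wrist view shows the tab at about (263,130), in line with the tool. It measures (0.421, 0.229, 0.1245), yaw 30.5°, with the right sizes and heights, and lies between the other two views.

```bash
python3 - <<'E'
from h import *
go([(.421,.2295,.18,30.5),(.421,.2295,.14,30.5),(.421,.2295,.102,30.5)],ref=(.38,.197,.26,30.6))
E
```

```text
(0.421, 0.2295, 0.18, 30.5) -> [0.0, 0.0, 0.001] [0.1037, -0.0142, 0.16]
(0.421, 0.2295, 0.14, 30.5) -> [0.0, 0.0, 0.001] [0.1037, -0.0142, 0.24]
(0.421, 0.2295, 0.102, 30.5) -> [0.0, 0.0, 0.001] [0.1037, -0.0142, 0.316]
```

>>> play_rows(rows=[0,0,0,0.104,-0.012,0.08,1,0,0,0,0.104,-0.012,0.16,1,0,0,0,0.104,-0.012,0.2,1,0,0,0,0.104,-0.012,0.25,1,0,0,0,0.104,-0.012,0.29,1,0,0,0,0.104,-0.012,0.316,1,0,0,0,0.104,-0.012,0.316,1,0,0,0,0.104,-0.012,0.316,1])

```text
time: 3.2
eef_pos: [0.4225, 0.2303, 0.1034]
ee_rot: [[0.861, 0.509, 0.002], [0.509, -0.861, 0.001], [0.002, 0.0, -1.0]]
ft_force: [0.5, -0.2, 0.9]
gripper_width: 0.0857
```

```bash
python3 - <<'E'
from h import *
d=snap('wrist','w2')
E
```

```text
(no output)
```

View pics/w2.png

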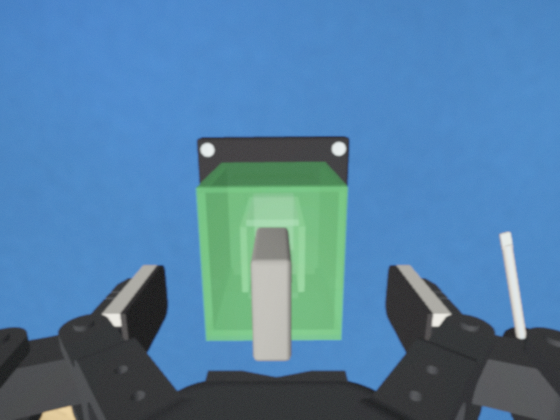

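The tab is between the jaws. Its centre is at column 272 against 276 for the jaw midline, about 1.4 mm off. I'll nudge the tool and close.

>>> play_rows(rows=[0,0,0,0,-0.003,0.002,1,0,0,0,0,-0.003,0.002,0.5,0,0,0,0,-0.003,0.002,0.25,0,0,0,0,-0.003,0.002,0,0,0,0,0,-0.003,0.002,0,0,0,0,0,-0.003,0.002,0,0,0,0,0,-0.003,0.002,0,0,0,0,0,-0.003,0.002,0])

```text
time: 4.25
eef_pos: [0.4214, 0.2315, 0.1014]
ee_rot: [[0.861, 0.509, 0.0], [0.509, -0.861, 0.0], [0.0, -0.0, -1.0]]
ft_force: [0.8, 0.5, 0.4]
gripper_width: 0.0131
```

>>> play_rows(rows=[0,0,0,0,0,-0.01,0,0,0,0,0,0,-0.03,0,0,0,0,0,0,-0.06,0,0,0,0,0,0,-0.1,0,0,0,0,0,0,-0.15,0,0,0,0,0,0,-0.2,0,0,0,0,0,0,-0.23,0,0,0,0,0,0,-0.24,0])

```text
time: 5.25
eef_pos: [0.4216, 0.2316, 0.2229]
ee_rot: [[0.861, 0.509, 0.002], [0.509, -0.861, 0.001], [0.002, 0.0, -1.0]]
ft_force: [0.5, 0.4, -0.7]
gripper_width: 0.0131
```

```bash
python3 - <<'E'
from h import *
d=snap('side','s3'); s=bot.read_state(); print(s['eef_pos'],s['gripper_width'],yaw())
go([(.425,.0,.225,25.5),(.427,-.2375,.18,20.5)])
E
```

```text
[0.42151108 0.23155501 0.2225547 ] 0.013121979915093698 30.5896447608862
(0.425, 0.0, 0.225, 25.5) -> [0.0, -0.0, 0.028] [-0.2297, 0.4022, -0.0052]
(0.427, -0.2375, 0.18, 20.5) -> [0.0, -0.0, 0.056] [-0.4681, 0.8131, 0.0845]
```

View pics/s3.png

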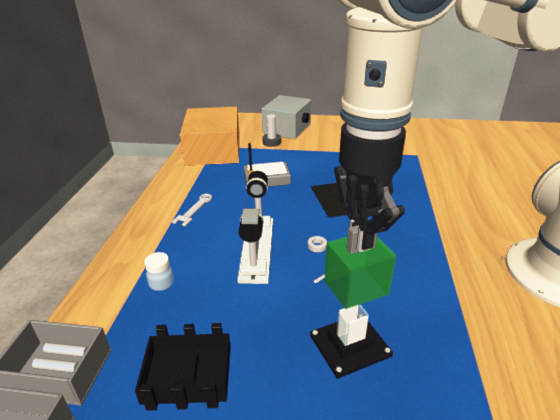

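The cover is off and level (side view, about (360,268)). The cell stays in its nest at (352,325). Next, carry the cover to the pad.

>>> play_rows(rows=[0,0,0.003,-0.02,0.03,0,0,0,0,0.007,-0.05,0.08,0,0,0,0,0.012,-0.09,0.15,0,0,0,0,0.017,-0.14,0.24,0,0,0,0,0.023,-0.19,0.33,0,0,0,0,0.029,-0.24,0.42,0,0,0,0,0.035,-0.29,0.51,0,0,0,0,0.04,-0.34,0.59,0,0])

```text
time: 6.3
eef_pos: [0.4238, -0.1114, 0.2201]
ee_rot: [[0.919, 0.395, -0.002], [0.395, -0.919, 0.0], [-0.001, -0.001, -1.0]]
ft_force: [0.6, -0.2, -2.2]
gripper_width: 0.0131
```

```bash
python3 - <<'E'
from h import *
s=bot.read_state(); print(s['eef_pos'],s['gripper_width'],yaw(),s['joint_vel'].round(1))
go([(.427,-.2375,.222,20.5),(.427,-.2375,.17,20.5)])
E
```

```text
[ 0.423779   -0.11140541  0.22012052] 0.01313377834951761 23.276554396108114 [-47.9  10.7  -8.2   0.2  -2.6 -40.6]
(0.427, -0.2375, 0.222, 20.5) -> [-0.0, 0.0, 0.015] [-0.0937, 0.2342, -0.0038]
(0.427, -0.2375, 0.17, 20.5) -> [-0.0, 0.0, 0.015] [-0.0936, 0.2343, 0.1002]
```

>>> play_rows(rows=[0,0,0.004,-0.03,0.08,0,0,0,0,0.008,-0.06,0.15,0,0,0,0,0.012,-0.08,0.2,0,0,0,0,0.015,-0.092,0.23,0,0,0,0,0.015,-0.095,0.237,0.02,0,0,0,0.015,-0.095,0.237,0.06,0,0,0,0.015,-0.095,0.237,0.1,0,0,0,0.015,-0.095,0.237,0.1,0])

```text
time: 7.3
eef_pos: [0.4275, -0.2352, 0.1681]
ee_rot: [[0.935, 0.354, -0.004], [0.354, -0.935, 0.003], [-0.003, -0.004, -1.0]]
ft_force: [-0.3, -0.1, -0.8]
gripper_width: 0.0131
```

```bash
python3 - <<'E'
from h import *
d=snap('side','s4'); d=snap('wrist','w4'); t=snap('top','t4')
s=bot.read_state(); print(s['eef_pos'],s['gripper_width'],yaw(),s['joint_vel'].round(1))
P=cloud(d); I=d['img'].astype(int)
m=(P[...,0]>.3)&(P[...,0]<.54)&(P[...,1]<-.1)&(P[...,1]>-.36)&(I.max(-1)<70)&(P[...,2]<.01)&(d['z_map']>0)
q=P[m]; r=cv2.minAreaRect((q[:,:2]*1000).astype(np.float32)); print(len(q),r)
E
```

```text
[ 0.42872157 -0.2363426   0.17174928] 0.013257544003239665 20.730452485629772 [-0.2 -0.3 -0.9  0.   0.1  0. ]
128 ((437.33251953125, -237.5623016357422), (127.81240844726562, 143.98907470703125), 19.574342727661133)
```

View pics/w4.png

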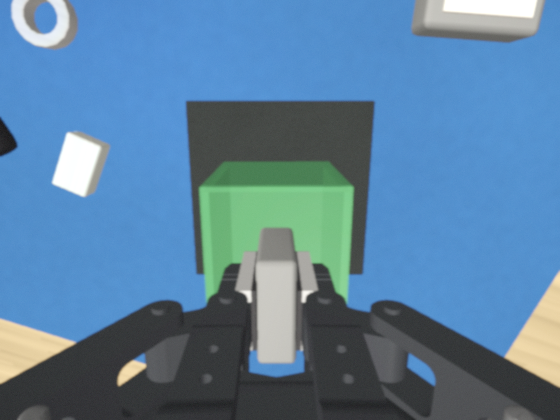

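View pics/s4.png

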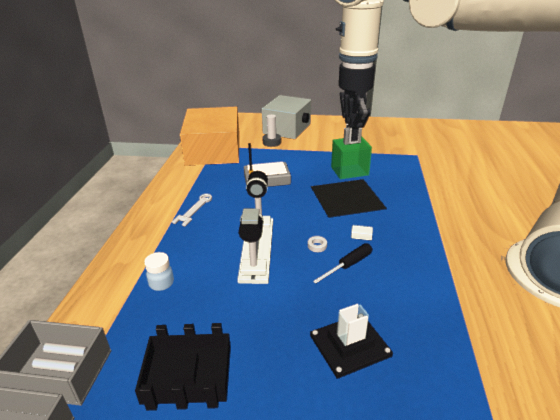

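```bash
python3 - <<'E'
from h import *
d=load('w4')
c=np.array([plane(d,u,v,.003) for u,v in((187,101),(374,101),(363,273),(196,273))]); print(c.round(4)); print(c.mean(0), [np.linalg.norm(c[i]-c[i-1]).round(3) for i in range(4)])
go([(.4275,-.2375,.0925,20.5)])
E
```

```text
[[ 0.4708 -0.1457  0.003 ]
 [ 0.5232 -0.2834  0.003 ]
 [ 0.3853 -0.3365  0.003 ]
 [ 0.3321 -0.1968  0.003 ]]
[ 0.42784981 -0.24059315  0.003     ] [np.float64(0.148), np.float64(0.147), np.float64(0.148), np.float64(0.15)]
(0.4275, -0.2375, 0.0925, 20.5) -> [0.0, -0.0, 0.001] [-0.0032, 0.0012, 0.1585]
```

>>> play_rows(rows=[0,0,0,-0.003,0.003,0.02,0,0,0,0,-0.003,0.004,0.05,0,0,0,0,-0.003,0.004,0.08,0,0,0,0,-0.003,0.004,0.11,0,0,0,0,-0.003,0.004,0.13,0,0,0,0,-0.003,0.004,0.144,0,0,0,0,-0.003,0.004,0.148,0,0,0,0,-0.003,0.004,0.15,0])

```text
time: 8.45
eef_pos: [0.428, -0.2392, 0.0966]
ee_rot: [[0.936, 0.353, 0.001], [0.353, -0.936, -0.0], [0.0, 0.001, -1.0]]
ft_force: [-0.4, -0.3, -0.9]
gripper_width: 0.0128
```

```bash
python3 - <<'E'
from h import *
d=snap('side','s5');s=bot.read_state(); print(s['eef_pos'],s['ft_force'],s['joint_vel'].round(1))
i=cv2.imread('pics/s5.png'); cv2.imwrite('pics/s5c.png',cv2.resize(i[120:230,290:410],None,fx=5,fy=5,interpolation=cv2.INTER_CUBIC))
E
```

```text
[ 0.42797711 -0.2391685   0.09661294] [-0.62883153 -0.67855156 -1.55236571] [ 0.  -0.2 -0.2  0.   0.2  0.1]
```

View pics/s5c.png

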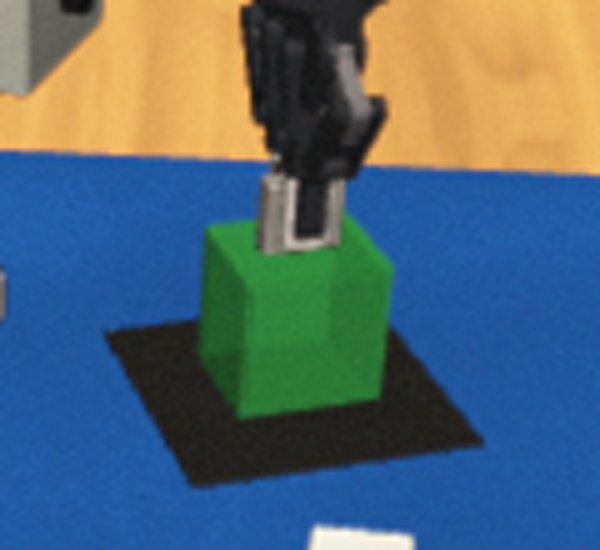

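The cover is upright over the pad and well inside it, about 4 mm above. I'll ease it down until it touches.

>>> play_rows(rows=[0,0,0,0,0,0.002,0,0,0,0,0,0,0.004,0,0,0,0,0,0,0.006,0,0,0,0,0,0,0.007,0,0,0,0,0,0,0.008,0,0,0,0,0,0,0.009,0,0,0,0,0,0,0.009,0,0,0,0,0,0,0.009,0])

```text
time: 9.5
eef_pos: [0.4279, -0.239, 0.0924]
ee_rot: [[0.935, 0.353, 0.0], [0.353, -0.935, -0.0], [0.0, 0.0, -1.0]]
ft_force: [-2.6, 2.7, 5.0]
gripper_width: 0.0132
```

Contact is felt at the expected height: +5 N at TCP z 0.0924. I'll open the gripper.

>>> play_rows(rows=[0,0,0,0,0,0,0.1,0,0,0,0,0,0,0.25,0,0,0,0,0,0,0.5,0,0,0,0,0,0,0.8,0,0,0,0,0,0,1,0,0,0,0,0,0,1,0,0,0,0,0,-0.02,1,0,0,0,0,0,-0.06,1])

```text
time: 10.5
eef_pos: [0.4274, -0.2388, 0.1223]
ee_rot: [[0.936, 0.353, -0.001], [0.353, -0.936, 0.001], [-0.001, -0.001, -1.0]]
ft_force: [0.3, 0.2, -0.2]
gripper_width: 0.0856
```

```bash
python3 - <<'E'
from h import *
d=snap('wrist','w6');s=bot.read_state(); print(s['eef_pos'],s['gripper_width'],yaw())
go([(.428,-.239,.24,20.5),(.425,.0,.24,25.5),(.39,.185,.2,30.5)])
E
```

```text
[ 0.42884256 -0.23974243  0.12644215] 0.08570333229016525 20.68809712900194
(0.428, -0.239, 0.24, 20.5) -> [0.001, -0.001, 0.001] [-0.0004, -0.0011, -0.2271]
(0.425, 0.0, 0.24, 25.5) -> [0.001, -0.001, -0.027] [0.1628, -0.4504, -0.2284]
(0.39, 0.185, 0.2, 30.5) -> [0.001, -0.001, -0.055] [0.2278, -0.8216, -0.1496]
```

View pics/w6.png

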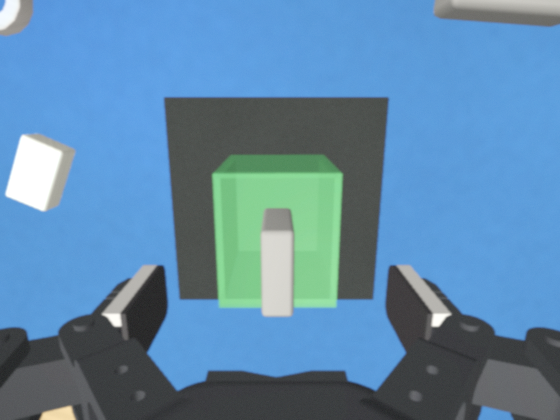

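The cover is released, upright and centred on the pad, with the tab at (277,265) and the jaws clear of it. Now rise and return to the nest.

>>> play_rows(rows=[0,0,0,0,0,-0.08,1,0,0,0,0,0,-0.18,1,0,0,-0.01,0.03,-0.07,-0.23,1,0,0,-0.02,0.07,-0.18,-0.23,1,0,0,-0.027,0.11,-0.29,-0.23,1,0,0,-0.034,0.15,-0.4,-0.23,1,0,0,-0.041,0.18,-0.51,-0.23,1,0,0,-0.048,0.2,-0.6,-0.23,1])

```text
time: 11.55
eef_pos: [0.415, 0.079, 0.2383]
ee_rot: [[0.871, 0.491, 0.003], [0.491, -0.871, 0.0], [0.002, 0.001, -1.0]]
ft_force: [0.9, -0.0, -0.2]
gripper_width: 0.0856
```

```bash
python3 - <<'E'
from h import *
s=bot.read_state(); print(s['eef_pos'],yaw())
go([(.385,.2,.22,30.5)])
E
```

```text
[0.41503369 0.07899559 0.23826559] 29.427727289666176
(0.385, 0.2, 0.22, 30.5) -> [0.0, -0.001, -0.006] [0.0665, -0.2403, 0.0365]
```

>>> play_rows(rows=[0,0,-0.006,0.03,-0.1,0.02,1,0,0,-0.006,0.06,-0.19,0.035,1,0,0,-0.006,0.066,-0.235,0.037,1,0,0,-0.006,0.066,-0.235,0.037,1,0,0,-0.006,0.066,-0.235,0.037,1,0,0,-0.006,0.066,-0.235,0.037,1,0,0,-0.006,0.066,-0.235,0.037,1,0,0,-0.006,0.066,-0.235,0.037,1])

```text
time: 12.55
eef_pos: [0.3868, 0.1951, 0.2183]
ee_rot: [[0.863, 0.505, 0.0], [0.505, -0.863, -0.0], [0.0, 0.0, -1.0]]
ft_force: [-0.3, 0.0, 0.6]
gripper_width: 0.0851
```

```bash
python3 - <<'E'
from h import *
d=snap('wrist','w7');s=bot.read_state(); print(s['time'],s['eef_pos'],yaw())
t=snap('side','s7'); 
for n in('w7','s7'):
    d=load(n); P=cloud(d); I=d['img'].astype(int)
    roi=(P[...,0]>.37)&(P[...,0]<.47)&(P[...,1]>.18)&(P[...,1]<.28)&(d['z_map']>0)
    m=roi&(P[...,2]>.07)&(P[...,2]<.085)
    q=P[m]; print(n,len(q),np.median(q,0).round(4),cv2.minAreaRect((q[:,:2]*1000).astype(np.float32)))
    m=roi&(I.max(-1)<80)&(P[...,2]>.006)&(P[...,2]<.018)
i=cv2.imread('pics/w7.png'); 
E
```

```text
12.6 [0.3866936  0.19521408 0.21829359] 30.36749382120392
w7 703 [0.4189 0.2298 0.0775] ((420.5659484863281, 228.93408203125), (39.51521682739258, 30.04768180847168), 30.79659652709961)
s7 291 [0.4195 0.2342 0.0759] ((420.0456237792969, 232.0802764892578), (41.09096908569336, 32.53293991088867), 30.76960563659668)
```

View pics/w7.png

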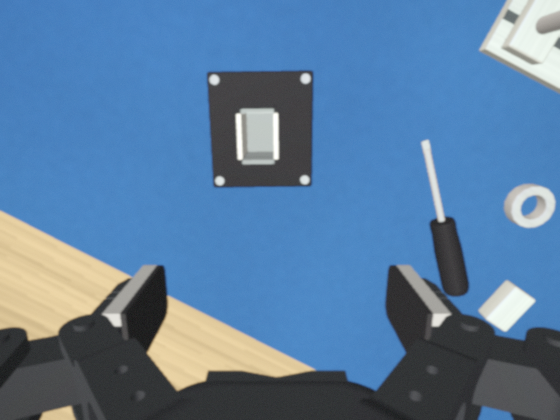

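The wrist view shows the bare cell at (258,136), its milky faces left and right towards the jaws. It measures (0.4205, 0.229–0.232), top 0.077, yaw 30.7°. That is the same centre as the tab grip, which settled at (0.4214, 0.2315).

```bash
python3 - <<'E'
from h import *
go([(.4210,.2312,.049,30.7)])
E
```

```text
(0.421, 0.2312, 0.049, 30.7) -> [-0.0, 0.0, -0.002] [0.0956, -0.0272, 0.3385]
```

>>> play_rows(rows=[0,0,-0.002,0.06,-0.02,0.03,1,0,0,-0.002,0.096,-0.027,0.1,1,0,0,-0.002,0.096,-0.027,0.15,1,0,0,-0.002,0.096,-0.027,0.2,1,0,0,-0.002,0.096,-0.027,0.24,1,0,0,-0.002,0.096,-0.027,0.28,1,0,0,-0.002,0.096,-0.027,0.3,1,0,0,-0.002,0.096,-0.027,0.3,1])

```text
time: 13.65
eef_pos: [0.4208, 0.2313, 0.0677]
ee_rot: [[0.859, 0.512, -0.001], [0.512, -0.859, -0.0], [-0.001, -0.0, -1.0]]
ft_force: [0.2, -0.7, -0.1]
gripper_width: 0.0856
```

```bash
python3 - <<'E'
from h import *
d=snap('wrist','w8');s=bot.read_state(); print(s['time'],s['eef_pos'],yaw(),s['ft_force'])
E
```

```text
13.7 [0.42125683 0.23152782 0.06856656] 30.766293558900617 [-0.03262874  0.41793973  0.35473255]
```

View pics/w8.png

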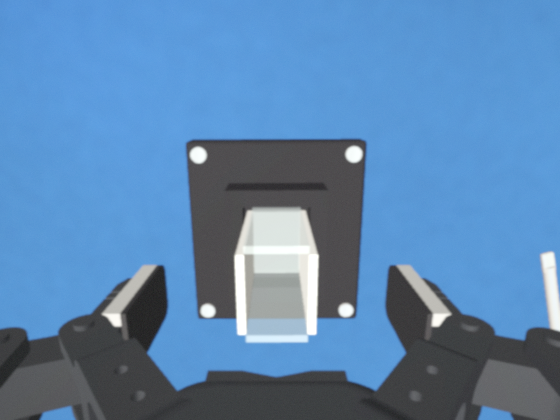

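```bash
python3 - <<'E'
from h import *
d=load('w8')
print(proj(d,(.4212,.2315,.078)))
for u,v in((236,248),(316,248),(317,333),(237,333),(276,248),(276,334)): print(plane(d,u,v,.078).round(4))
E
```

```text
[272.25497396 291.58066083]
[0.4295 0.2516 0.078 ]
[0.4443 0.2268 0.078 ]
[0.4148 0.2076 0.078 ]
[0.399  0.2342 0.078 ]
[0.4369 0.2392 0.078 ]
[0.4063 0.221  0.078 ]
```

Centred: the cell midline is at column 276.5 against the jaws' 276, and it is within 1 mm along the tool's x. Descend the last 20 mm and close.

>>> play_rows(rows=[0,0,0,0,0,0.02,1,0,0,0,0,0,0.037,1,0,0,0,0,0,0.039,0.8,0,0,0,0,0,0.039,0.55,0,0,0,0,0,0.039,0.42,0,0,0,0,0,0.039,0.3,0,0,0,0,0,0.039,0.1,0,0,0,0,0,0.039,0])

```text
time: 14.7
eef_pos: [0.4214, 0.2316, 0.0493]
ee_rot: [[0.859, 0.512, 0.001], [0.512, -0.859, 0.0], [0.001, 0.0, -1.0]]
ft_force: [0.1, -0.3, 2.7]
gripper_width: 0.0296
```

>>> play_rows(rows=[0,0,0,0,0,0,0,0,0,0,0,0,0,0,0,0,0,0,0,0,0,0,0,0,0,0,0,0,0,0,0,0,0,-0.005,0,0,0,0,0,0,-0.01,0,0,0,0,0,0,-0.02,0,0,0,0,0,0,-0.03,0])

```text
time: 15.7
eef_pos: [0.421, 0.2314, 0.0639]
ee_rot: [[0.859, 0.512, -0.0], [0.512, -0.859, -0.0], [-0.0, -0.0, -1.0]]
ft_force: [0.7, -0.2, -1.1]
gripper_width: 0.0294
```

```bash
python3 - <<'E'
from h import *
d=snap('wrist','w9');s=bot.read_state(); print(s['time'],s['eef_pos'],yaw(),s['ft_force'],s['gripper_width'])
d=snap('side','s9'); i=cv2.imread('pics/s9.png'); cv2.imwrite('pics/s9c.png',cv2.resize(i[240:390,280:420],None,fx=4,fy=4,interpolation=cv2.INTER_CUBIC))
E
```

```text
15.75 [0.4214569  0.23163249 0.06489593] 30.76867414809348 [ 0.49241801  0.21188176 -0.79948559] 0.02896939920863972
```

View pics/w9.png

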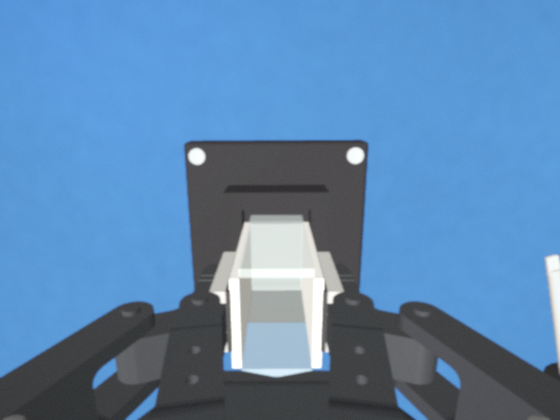

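View pics/s9c.png

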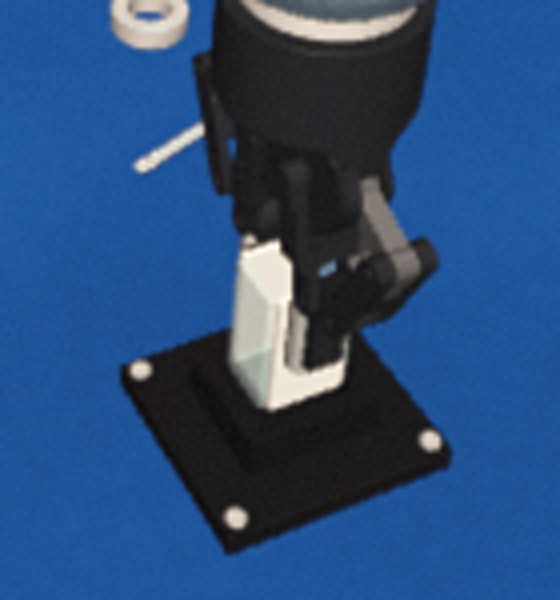

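The cell is gripped on its frosted faces (width 29.4 mm) and rising upright out of the socket. Its centre is about 1.3 mm below the TCP. Using the grip as truth for the camera biases, both views now put the beam at about (0.619, -0.0015), yaw 95.5°. Raise the cell.

>>> play_rows(rows=[0,0,0,0,0,-0.03,0,0,0,0,0,0,-0.07,0,0,0,0,0,0,-0.13,0,0,0,0,0,0,-0.2,0,0,0,0,0,0,-0.27,0,0,0,0,0,0,-0.34,0,0,0,0,0,0,-0.38,0,0,0,0,0,0,-0.39,0])

```text
time: 16.8
eef_pos: [0.4216, 0.2317, 0.262]
ee_rot: [[0.859, 0.512, 0.004], [0.512, -0.859, 0.002], [0.005, 0.0, -1.0]]
ft_force: [0.3, 0.1, -1.7]
gripper_width: 0.0292
```

```bash
python3 - <<'E'
from h import *
s=bot.read_state(); print(s['time'],s['eef_pos'],yaw(),s['ft_force'],s['gripper_width'])
go([(.619,-.0015,.26,95.5)])
E
```

```text
16.8 [0.42159743 0.23169405 0.26198382] 30.768305817005192 [ 0.3284082   0.06770855 -1.71305149] 0.02922101246696755
(0.619, -0.0015, 0.26, 95.5) -> [0.001, -0.001, -0.36] [0.1006, 0.6027, 0.0047]
```

>>> play_rows(rows=[0,0,-0.01,0.004,0.03,0,0,0,0,-0.03,0.01,0.08,0,0,0,0,-0.06,0.02,0.14,0,0,0,0,-0.1,0.032,0.2,0,0,0,0,-0.14,0.044,0.26,0,0,0,0,-0.18,0.055,0.32,0,0,0,0,-0.22,0.066,0.38,0,0,0,0,-0.26,0.076,0.44,0,0])

```text
time: 17.8
eef_pos: [0.5666, 0.0611, 0.2582]
ee_rot: [[0.211, 0.977, -0.001], [0.977, -0.211, 0.0], [-0.0, -0.001, -1.0]]
ft_force: [0.7, -0.3, -0.6]
gripper_width: 0.0296
```

```bash
python3 - <<'E'
from h import *
s=bot.read_state(); print(s['time'],s['eef_pos'],yaw(),s['gripper_width'])
go([(.619,-.0015,.26,95.5)])
E
```

```text
17.8 [0.56664655 0.06108583 0.25822283] 77.80609752102104 0.029570219603709192
(0.619, -0.0015, 0.26, 95.5) -> [-0.0, 0.0, -0.098] [-0.1002, 0.1288, -0.0037]
```

>>> play_rows(rows=[0,0,-0.03,-0.03,0.05,0,0,0,0,-0.06,-0.06,0.09,0,0,0,0,-0.08,-0.08,0.11,0,0,0,0,-0.095,-0.095,0.124,0,0,0,0,-0.098,-0.1,0.128,0,0,0,0,-0.098,-0.1,0.128,0,0,0,0,-0.098,-0.1,0.128,0,0,0,0,-0.098,-0.1,0.128,0,0])

```text
time: 18.8
eef_pos: [0.6179, -0.0003, 0.2589]
ee_rot: [[-0.091, 0.996, 0.0], [0.996, 0.091, 0.0], [0.0, 0.0, -1.0]]
ft_force: [-0.1, -0.1, -1.3]
gripper_width: 0.0297
```

```bash
python3 - <<'E'
from h import *
s=bot.read_state(); print(s['time'],s['eef_pos'],yaw(),s['gripper_width'])
snap('wrist','w10');snap('top','t10');snap('side','s10')
d=load('w10');P=cloud(d)
m=(P[...,2]>.1)&(P[...,2]<.15)&(d['z_map']>0)&(P[...,1]>.03); q=P[m]; print(cv2.minAreaRect((q[:,:2]*1000).astype(np.float32)))
E
```

```text
18.8 [ 6.17906239e-01 -3.00668536e-04  2.58930165e-01] 95.22703976053137 0.029710392281086788
((611.7230834960938, 72.2354736328125), (44.14936828613281, 46.06432342529297), 5.526551723480225)
```

View pics/w10.png

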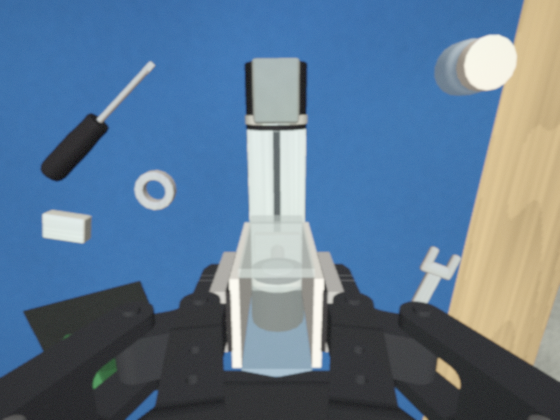

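View pics/s10.png

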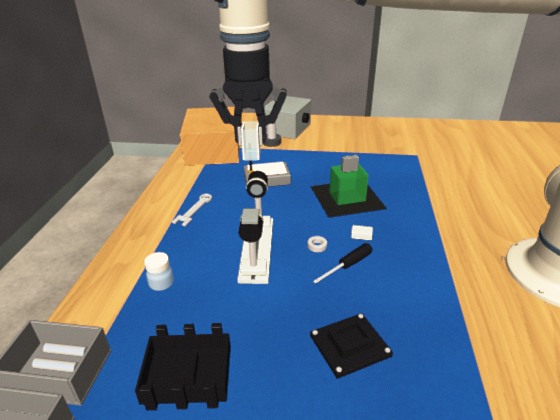

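Wrist view: the rig's far head at (276,90), rail slot and held cell all line up on column 276–277. The side view shows the cell upright above the gap. There is 35 mm of clearance to each lens. I'll descend, then compare the cell with the heads in the same images, so that camera bias cancels.

>>> play_rows(rows=[0,0,-0.001,-0.002,0.001,0.02,0,0,0,-0.001,-0.002,0.001,0.06,0,0,0,-0.001,-0.002,0.001,0.11,0,0,0,-0.001,-0.002,0.001,0.16,0,0,0,-0.001,-0.002,0.001,0.21,0,0,0,-0.001,-0.002,0.001,0.25,0,0,0,-0.001,-0.002,0.001,0.27,0,0,0,-0.001,-0.002,0.001,0.275,0])

```text
time: 19.95
eef_pos: [0.6185, -0.0017, 0.1207]
ee_rot: [[-0.094, 0.996, -0.001], [0.996, 0.094, 0.0], [0.0, -0.001, -1.0]]
ft_force: [-0.5, -0.2, 0.5]
gripper_width: 0.0293
```

>>> play_rows(rows=[0,0,0,0,0,0,0,0,0,0,0,0,0,0,0,0,0,0,0,0,0,0,0,0,0,0,0,0,0,0,0,0,0,0,0,0,0,0,0,0,0,0,0,0,0,0,0,0,0,0,0,0,0,0,0,0])

```text
time: 20.95
eef_pos: [0.6186, -0.0016, 0.1212]
ee_rot: [[-0.094, 0.996, -0.0], [0.996, 0.094, 0.0], [0.0, -0.0, -1.0]]
ft_force: [0.1, 1.1, -0.6]
gripper_width: 0.0292
```

```bash
python3 - <<'E'
from h import *
s=bot.read_state(); print(s['time'],s['eef_pos'],yaw(),s['gripper_width'],s['ft_force'])
snap('wrist','w11');snap('top','t11');snap('side','s11')
w=cv2.imread('pics/w11.png')
a=cv2.resize(cv2.imread('pics/t11.png')[180:235,220:330],(660,330),interpolation=cv2.INTER_CUBIC)
b=cv2.resize(cv2.imread('pics/s11.png')[140:290,200:310],(440,600),interpolation=cv2.INTER_CUBIC)
cv2.imwrite('pics/t11c.png',a);cv2.imwrite('pics/s11c.png',b)
E
```

```text
20.95 [ 0.61862166 -0.00163611  0.12121849] 95.39031583626793 0.029216692943235856 [ 0.1366861   1.0534623  -0.59174215]
```

View pics/w11.png

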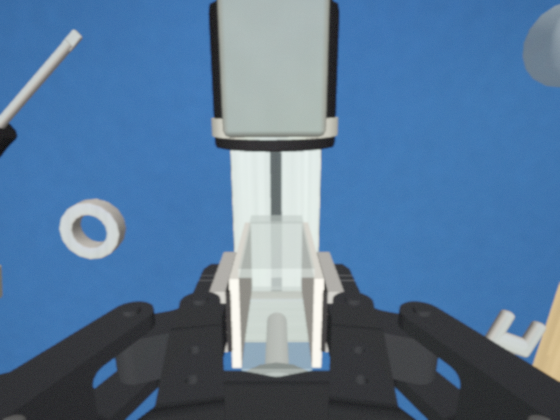

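View pics/t11c.png

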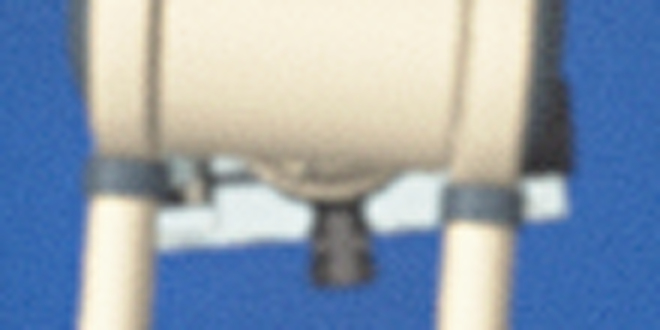

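View pics/s11c.png

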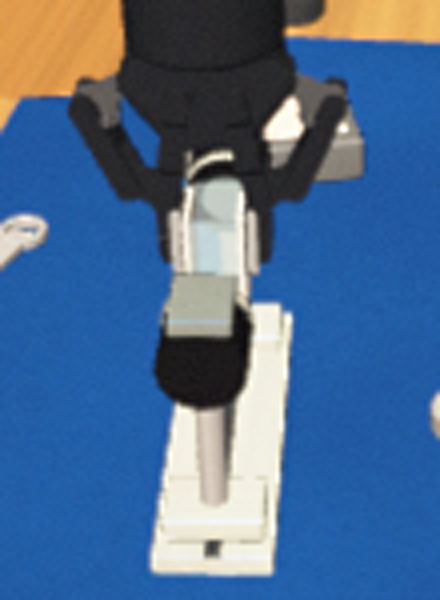

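```bash
python3 - <<'E'
from h import *
s=bot.read_state(); p=np.array(s['eef_pos']); 
ax=np.array([-np.sin(np.radians(5.5)),np.cos(np.radians(5.5)),0]); ay=np.array([ax[1],-ax[0],0])
def st(n,name,q):
    if len(q)<8: print(n,name,len(q));return
    L=np.stack([(q-p)@ax,(q-p)@ay,q[:,2]],1)*1000
    r=cv2.minAreaRect((q[:,:2]*1000).astype(np.float32))
    print(n,name,len(q),'min',L.min(0).round(1),'max',L.max(0).round(1),'med',np.median(L,0).round(1),'rect',np.round(r[0],1),np.round(r[1],1),round(r[2],1))
for n in('w11','s11','s0','t11'):
    d=load(n if n!='s0' else 'side0'); P=cloud(d); I=d['img'].astype(int); ok=d['z_map']>0
    a=(P-p)@ax; b=(P-p)@ay; z=P[...,2]; mx=I.max(-1); mn=I.min(-1)
    st(n,'head+',P[ok&(a>.045)&(a<.13)&(abs(b)<.04)&(z>.1)&(z<.152)])
    st(n,'head-',P[ok&(a<-.045)&(a>-.13)&(abs(b)<.04)&(z>.1)&(z<.145)])
    st(n,'cellbright',P[ok&(abs(a)<.03)&(abs(b)<.0165)&(z>.147)&(z<.153)&(mn>120)])
    st(n,'cellall',P[ok&(abs(a)<.035)&(abs(b)<.022)&(z>.08)&(z<.155)&(mn>150)])
E
python3 - <<'E'
import cv2,numpy as np
i=cv2.imread('pics/w11.png'); cv2.imwrite('pics/w11c.png',cv2.resize(i[200:390,190:370],None,fx=3,fy=3,interpolation=cv2.INTER_CUBIC))
i=cv2.imread('pics/s11.png'); cv2.imwrite('pics/s11d.png',cv2.resize(i[170:250,230:280],None,fx=7,fy=7,interpolation=cv2.INTER_CUBIC))
E
```

```text
w11 head+ 18943 min [ 51.3 -22.4 118.4] max [ 97.3  22.  150.9] med [ 7.480e+01 -1.000e-01  1.484e+02] rect [611.3  72.3] [44.3 45.9] 5.7
w11 head- 4
w11 cellbright 3618 min [-23.2 -16.5 147. ] max [ 17.7  16.5 152.7] med [  1.   -0.3 149.5] rect [618.9  -4.4] [33. 41.] 5.5
w11 cellall 12484 min [-23.2 -20.7  88.9] max [ 17.7  21.7 153.9] med [  8.5   0.4 132.9] rect [619.3  -4.4] [42.5 41. ] 5.0
s11 head+ 700 min [ 53.6 -22.3 100.2] max [103.3  21.4 150.6] med [ 98.1  -2.2 132.3] rect [610.1  76.7] [43.6 49. ] 7.8
s11 head- 100 min [-99.2 -20.8 122.8] max [-50.7  22.2 142.7] med [-57.    7.1 134.8] rect [628.2 -78.6] [50.9 39.2] 84.9
s11 cellbright 77 min [-21.8 -16.  147. ] max [ 21.5  15.8 152.3] med [  6.5   3.4 149.3] rect [620.3  -1.9] [31.4 43.1] 13.8
s11 cellall 400 min [-21.8 -20.6 108.1] max [ 21.7  21.2 152.3] med [ 14.5   0.  137.4] rect [ 6.16e+02 -3.00e-01] [44.1 40.1] 79.6
s0 head+ 699 min [ 55.8 -22.4 100.1] max [101.6  21.3 150.8] med [ 98.2  -2.3 132.4] rect [610.   77.1] [43.6 45.7] 7.6
s0 head- 477 min [-99.6 -22.3 100. ] max [-51.7  22.1 143.8] med [-56.9  -1.4 129.9] rect [625.8 -77. ] [44.5 47.8] 5.6
s0 cellbright 0
s0 cellall 0
t11 head+ 58 min [ 50.5 -20.8 117.7] max [ 73.1  -1.2 151.8] med [ 59.  -13.5 137.7] rect [601.4  58.8] [20.  21.6] 2.6
t11 head- 89 min [-103.4  -20.4  122. ] max [-81.2  22.1 144.9] med [-96.3  -9.5 139. ] rect [628.5 -93.6] [43.1 20.8] 2.9
t11 cellbright 0
t11 cellall 0
```

View pics/w11c.png

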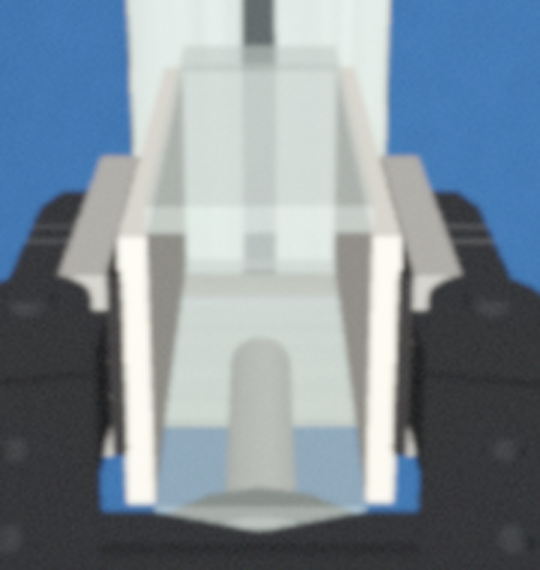

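View pics/s11d.png

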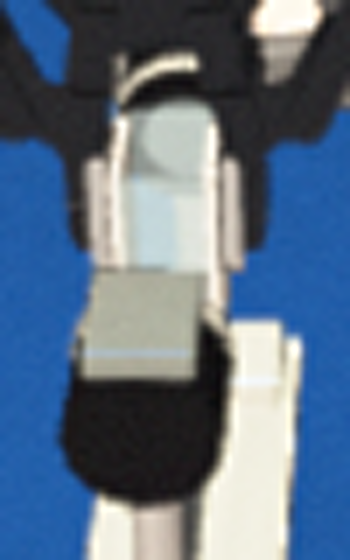

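```bash
python3 - <<'E'
from h import *
p=np.array(bot.read_state()['eef_pos'])
ax=np.array([-np.sin(np.radians(5.5)),np.cos(np.radians(5.5)),0]); ay=np.array([ax[1],-ax[0],0])
for n in('w11','s11'):
    d=load(n); P=cloud(d); I=d['img'].astype(int); ok=d['z_map']>0
    a=(P-p)@ax*1000; b=(P-p)@ay*1000; z=P[...,2]
    m=ok&(abs(a)<30)&(abs(b)<30)&(z>.148)&(z<.153)&(I.min(-1)>(170 if n=='w11' else 120))
    for lo in(-16,-8,0,8):
        k=m&(a>=lo)&(a<lo+8)
        if k.sum()>5: print(n,lo,b[k].min().round(1),b[k].max().round(1),(b[k].min()+b[k].max())/2)
    bx=ok&(a>50)&(a<105)&(abs(b)<30)
    k=bx&(z>.12)&(z<.138); print(n,'head+ lat',np.percentile(b[k],[0.5,99.5]).round(1)); 
    k=bx&(z>.146)&(z<.152); print(n,'box',np.percentile(b[k],[1,99]).round(1),'z',np.median(z[k]).round(4),'cellz',np.median(z[m]).round(4), np.percentile(z[ok&(abs(a)<25)&(abs(b)<16)&(I.min(-1)>170)],99).round(4))
    # tilt of cell yaw: fit cheeks outer edges in wrist
    if n=='w11':
        A=[];
        for lo in range(-18,14,4):
            k=m&(a>=lo)&(a<lo+4); A.append((lo+2,b[k].min(),b[k].max()))
        A=np.array(A); print('yaw slopes deg',np.degrees(np.arctan(np.polyfit(A[:,0],A[:,1],1)[0])),np.degrees(np.arctan(np.polyfit(A[:,0],A[:,2],1)[0])))
E
```

```text
w11 -16 -16.3 17.3 0.47702788320686906
w11 -8 -14.3 15.3 0.4917684518411969
w11 0 -17.2 18.1 0.4252311931676598
w11 8 -19.7 20.1 0.17693932005433943
w11 head+ lat [-21.9  21.7]
w11 box [-14.7  14.3] z 0.1486 cellz 0.1496 0.1506
yaw slopes deg -9.301433497236989 6.723118474855301
s11 -8 -12.9 15.0 1.0226449798036708
s11 0 -17.6 14.6 -1.4876322273989082
s11 8 -19.9 21.3 0.7235424828277459
s11 head+ lat [-22.3  21.2]
s11 box [-15.   14.2] z 0.1486 cellz 0.1496 0.4952
```

In the wrist view, against the heads, the cell is about 0.5 mm off along the beam and 0.6 mm across. Its top is at 150.0 mm, as it should be. One tiny trim, then hold.

>>> play_rows(rows=[0,0,-0.0005,-0.001,-0.001,0,0,0,0,-0.0005,-0.001,-0.001,0,0,0,0,-0.0005,-0.001,-0.001,0,0,0,0,-0.0005,-0.001,-0.001,0,0,0,0,-0.0005,-0.001,-0.001,0,0,0,0,-0.0005,-0.001,-0.001,0,0,0,0,-0.0005,-0.001,-0.001,0,0,0,0,-0.0005,-0.001,-0.001,0,0])

```text
time: 22.1
eef_pos: [0.6182, -0.0022, 0.1213]
ee_rot: [[-0.096, 0.995, 0.0], [0.995, 0.096, 0.0], [0.0, 0.0, -1.0]]
ft_force: [-0.1, -0.7, -1.3]
gripper_width: 0.0293
```

```bash
python3 - <<'E'
from h import *
s=bot.read_state(); print(s['time'],s['eef_pos'],yaw(),s['gripper_width'],s['ft_force'],s['joint_vel'].round(2))
snap('side','s12'); snap('wrist','w12')
E
```

```text
22.1 [ 0.61821461 -0.00218495  0.12128194] 95.48055581132236 0.029290569557285734 [-0.07458252 -0.70189897 -1.33706196] [-0.01 -0.02  0.05  0.05  0.07 -0.06]
```

View pics/s12.png

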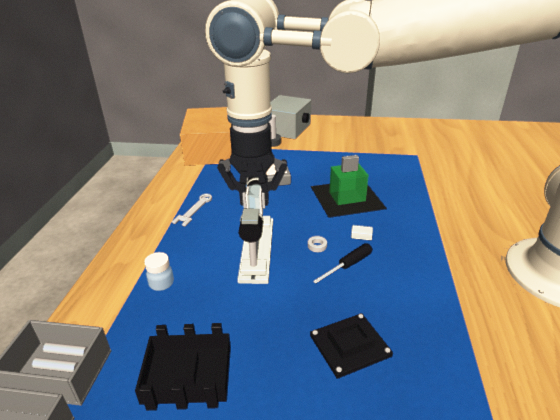

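The cover stands upright on the pad at (348,185) and the nest is empty at (352,343). The cell is held between the heads at (254,200), and the bystanders I can see have not moved. I'm handing the job in.

```bash
python3 - <<'E'
from plant import bot
print(bot.finish_job())
E
```

```text
the job is handed in; nothing more can be done
None
```

I lifted the cover off by its tab and set it down upright, in the middle of the pad. I then gripped the cell by its two frosted faces, lifted it straight out and handed the job in still holding it in the light path, at about 22 s of the 61 s.

**Last checks:**
- **Hold:** TCP at (0.618, -0.002, 0.121), grip opening 29.3 mm, forces at each reading no more than about 6.5 N, arm at rest.
- **Position:** before the final trim, the wrist camera put the cell about 0.5 mm off along the beam and 0.6 mm across. Its top was at 150 mm, so its centre was at 120 mm.
- **Angle:** the tool is at 95.48° against a measured beam axis of 95.5–95.7°.
- **Surroundings:** nothing appeared bumped, and the bystanders visible in the last side view were where they started.

**Failed or disagreed:**
- The top and side cameras differed by about 5 mm in y. I resolved this from the grip positions and by comparing the cell with the heads in the same wrist picture.
- I did not measure the position again after the final 0.5 mm trim.
- The top camera could not see the cell at the end because the arm was in the way.
- A side-camera check across the beam was too noisy to use (-1.5 to +1.0 mm), and so was a direct edge fit of the cell's angle. The angle therefore relies on the jaws lying flat on the faces.

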